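# Burnish the floor seam of an instrument housing

## Robot

A 6-joint arm with a two-finger parallel gripper is mounted at the origin on the work surface. World frame = base frame: x ahead of the robot, y to its left, z up, the work surface at z = 0. Lengths are in mm, angles in rad, forces in N, time in s.
With the tool pointing down it reaches from about 350 to 775 mm from the base axis. Payload 5.5 kg.
Tool frame: the origin (TCP) lies on the centre line of the jaws, within the pads' length; the fingertips stand 11 mm ahead of it and the grasp point (between the pads) lies 8 mm behind it; z points along the fingers, y is the line along which they close (so a half turn about z gives the same grasp; the last joint's range is limited). The gripper opens to 85 mm and grips with 20 to 120 N. Pads are 22 mm wide; open, the fingers measure 114 mm over their backs; the gripper's body (76 mm by 85 mm) begins 54 mm behind the grasp point. The pads swing forward as they close: fully open they stand 13 mm farther back than shut.
Start: joints at [1.12, 0.313, 0.046, 1.304, 0, 1.431], TCP at [175.871, 547.485, 242.323] pointing down, gripper open.
Joint ranges: [-2.76, 2.76], [-0.86, 1.69], [-1.03, 1.26], [-2.2, 2.34], [-1.47, 1.5], [-3.14, 3.14]. Speed limits (rad/s): [2.57, 2.57, 3.14, 3.14, 3.14, 3.14].

## Interface

Orientations are given as a rotation vector (axis times angle).
In Python, from rig import status, cams, workorder gives the robot as it stands. The module is installed in compiled form; this text tells all that it offers.
- The arm moves only by the shell command python3 -m jog 'ROWS' [OPENING] [FORCE]. ROWS is text: rows parted by semicolons, each of 6 numbers parted by spaces: the shift along the tool's x, y, z in mm, then the turn, a rotation vector about the tool's x, y, z in rad. In form: tx ty tz rx ry rz; .... A call has 1 to 10 rows; each row is the pose to reach, as a shift and turn from the pose commanded when the call began, along the tool's axes at that moment; what a row does not reach only later rows make up. A row lasts 1/10 s, in which the tool goes at most 50 mm and 8.59 degrees, less where a joint would pass 70% of its speed; a pose out of reach is approached as far as the arm can. A call with a gripper value outside its range is refused whole. OPENING is the opening, from 0 (shut) to 1 (fully open), set as the call begins (- or left out, the last holds). The fingers move at their own pace and stop on an object; FORCE is the grip in N (left out, the last holds). Time passes only in rows, so rows that repeat a pose let the fingers close. It gives the time, the measured TCP pose, the force, the opening and the grip force at its end, in the units of the state.
- status.observe(): the state, without advancing time (a new reading comes with each control period).
- cams.get_image(name): name is "side" or "top" or "wrist"; returns (picture, depth): 400x640x3 uint8, blue, green, red; 400x640 float32, mm along the optical axis (not along the pixel's ray), 0 where there is no reading.
- cams.camera_params(name): a dict with "fx", "fy", "cx", "cy" (pixels), "k1" (the pictures are not rectified: a ray, as slopes to the right and down, at radius r is drawn at 1 + k1 r^2 times it, then the intrinsics apply), "position" and "orientation" of the camera in the world. Camera axes: x right, y up, looking along -z (the intrinsics and any distortion apply to the point x, -y, -z); pixel columns grow to the right and rows downward; lengths in mm; the calibration is good to about 2 mm. A picture is of the moment at which its call begins: read the wrist's pose just before it. camera_params takes no time and is no camera call; for the wrist camera it gives the pose at the moment of the call.
- workorder.close_job(): hands the job in; it is judged then, once.
Trained networks look in the newest picture that a camera, given by its name, has taken for a name from the list of things; names that differ only in an ending like _2 or _b are one class to them, and where a whole thing is asked for, a point or a joint stands for the part that bears it (a point fixed in the world has none). Each returns a list of dicts, best first, with "score" (0 to 1); they miss things now and then, are a little off and sometimes report something else, mostly with a low value. They report only what shows in the picture. A call takes as long as a camera call.
- cams.outline_of(camera, target): "mask" (400x640 bool, what is visible of it) and "extent" ([centre column, centre row, width, height] in pixels, round what is visible of it).
The state is a dict: "time_s": time; "joint_positions": joint angles; "dq": joint speeds; "effort": joint torques, N m; "position": TCP position; "tool_rot": TCP orientation; "ft_force": force on the tool from outside, world axes, zero at the start; "wrist_torque": the same for the moment, N m; "grip_width": finger opening in mm; "grip_force": force on a finger pad.
Only numpy, scipy, OpenCV 4.12 (cv2) and the standard library are available. Lean on these libraries where they do the work, as an engineer would, in place of code of your own. Each camera call takes 0.05 s, during which the arm holds its last target. There are 200 camera calls.

## Task

Take the ball-ended burnisher from its wooden rest and run its ball gently and slowly (clearly under 7 cm a second), along the whole seam in the floor of the aluminium housing, from the end at the mounting ear to the other end, keeping the ball down in the seam. Then lay the burnisher, without dropping it, back in the slot it came from, pointing the same way. Leave the flat scraper, the loupe and the round box where they are.

Things in the scene. Friction and masses are not known exactly. Their poses are not given: they have to be found in the camera images.
- burnisher: Hand tool, 194 mm, about 70 g: square wooden handle (16 x 16 x 130 mm), round steel shank (7 mm thick, 60 mm long), steel ball at its end. Lies level in one of the rest's two slots, ball towards the robot, axis 42 mm above the table. Origin: on the handle's axis where to grip, 115 mm from the ball's centre, 75 mm from the butt. x axis from ball to butt (ball at -x), z up as it lies.
- burnisher_tip (a point): Centre of the burnisher's ball (8 mm diameter), at x = -115 mm of the burnisher.
- scraper: The other hand tool, in the other slot, to be left alone: same wooden handle, but a flat steel blade (24 mm wide, 3 mm thick, 62 mm long). Origin and axes as the burnisher's.
- rest: Fixed wooden tool rest, 120 (x) x 140 x 46 mm high: 6 mm base and two cross rails 10 mm thick at x = -45 and +45 mm (80 mm free between them). Each rail has notches at y = +42 and -42 mm, 24 mm wide, 12 mm deep, floor 34 mm above the table. A tool lies along x in a notch of both rails, origin midway between them, free to grip there from above. Origin: centre of underside, z up.
- housing: Fixed shallow open-topped aluminium box, 140 (x) x 190 mm (y) outside, walls 5 mm thick, 40 mm high; inner floor 14 mm above the table. Seam: dark V groove in the floor along y at x = 0, y = -75 to +75 mm, 14 mm wide, 6 mm deep, ends closed. A rounded mounting ear (44 mm wide, 6 mm thick, out to y = -139 mm) sticks out of the -y end. Origin: centre of underside, z up.
- seam_start (a point): Centre of the ball when seated in the ear end of the seam: x = 0, y = -71 mm of the housing, 13.3 mm above the table (18 mm if it stood on the floor beside the seam). The side walls rise 26 mm above the floor, so the burnisher must slope about 30 to 50 degrees across a wall to reach the seam, with the gripper tilted as much if it took the handle straight from above.
- seam_end (a point): Centre of the ball when seated in the other end of the seam: x = 0, y = +71 mm of the housing, 13.3 mm above the table.
- loupe: Loose black eye loupe standing on the table, 36 mm diameter, 36 mm high; to be left alone. Origin: centre of the underside.
- glass_box: Loose round black box with a white lid, 56 mm diameter, 20 mm high; to be left alone. Origin: centre of the underside.

How it is judged (in metres and radians):
On the way, in this order (a step that is already met when the one before it is completed fails the run):
1. the ball rests in the seam, touching the housing, within 20 mm of the seam's ear end (x of burnisher_tip in the frame of housing between -0.006 and 0.006 m and z of burnisher_tip in the frame of housing between 0.006 and 0.016 m and contact force between burnisher and housing above 0.1 N and y of burnisher_tip in the frame of housing between -0.08 and -0.055 m).
2. the ball rides in the seam, touching the housing, 35 mm along it from the ear end (5 mm either way) (x of burnisher_tip in the frame of housing between -0.006 and 0.006 m and z of burnisher_tip in the frame of housing between 0.006 and 0.016 m and contact force between burnisher and housing above 0.1 N and y of burnisher_tip in the frame of housing between -0.045 and -0.035 m).
3. the ball rides in the seam, touching the housing, 55 mm along it from the ear end (5 mm either way) (x of burnisher_tip in the frame of housing between -0.006 and 0.006 m and z of burnisher_tip in the frame of housing between 0.006 and 0.016 m and contact force between burnisher and housing above 0.1 N and y of burnisher_tip in the frame of housing between -0.025 and -0.015 m).
4. the ball rides in the seam, touching the housing, 75 mm along it from the ear end (5 mm either way) (x of burnisher_tip in the frame of housing between -0.006 and 0.006 m and z of burnisher_tip in the frame of housing between 0.006 and 0.016 m and contact force between burnisher and housing above 0.1 N and y of burnisher_tip in the frame of housing between -0.005 and 0.005 m).
5. the ball rides in the seam, touching the housing, 95 mm along it from the ear end (5 mm either way) (x of burnisher_tip in the frame of housing between -0.006 and 0.006 m and z of burnisher_tip in the frame of housing between 0.006 and 0.016 m and contact force between burnisher and housing above 0.1 N and y of burnisher_tip in the frame of housing between 0.015 and 0.025 m).
6. the ball rides in the seam, touching the housing, 115 mm along it from the ear end (5 mm either way) (x of burnisher_tip in the frame of housing between -0.006 and 0.006 m and z of burnisher_tip in the frame of housing between 0.006 and 0.016 m and contact force between burnisher and housing above 0.1 N and y of burnisher_tip in the frame of housing between 0.035 and 0.045 m).
7. the ball rides in the seam, touching the housing, within 20 mm of the far end (x of burnisher_tip in the frame of housing between -0.006 and 0.006 m and z of burnisher_tip in the frame of housing between 0.006 and 0.016 m and contact force between burnisher and housing above 0.1 N and y of burnisher_tip in the frame of housing between 0.055 and 0.08 m).
At the end, for the whole second after the job is handed in: The burnisher lies at rest in the slot it came from, pointing as at the start: its origin within 15 mm and its ball within 20 mm of where they were. The scraper is within 20 mm, the loupe and the round box within 30 mm of where they stood (distance of burnisher from where it was at the start of the episode below 0.015 m and distance of each of burnisher_tip, scraper from where it was at the start of the episode below 0.02 m and linear speed of burnisher below 0.02 m/s and distance of each of loupe, glass_box from where it was at the start of the episode below 0.03 m); the robot touches nothing.
It fails at once if the burnisher moves faster than 0.07 m/s with its ball in the seam (more than 20 mm from the seam's ends) (x of burnisher_tip in the frame of housing between -0.006 and 0.006 m and z of burnisher_tip in the frame of housing between 0.006 and 0.016 m and y of burnisher_tip in the frame of housing between -0.055 and 0.055 m and linear speed of burnisher above 0.07 m/s).
It fails at once if the burnisher is pressed on the housing with more than 30 N (contact force between burnisher and housing above 30 N).
It fails at once if the burnisher is let go more than 25 mm above its place in the rest (z of burnisher in the frame of rest above 0.067 m and contact force between the fingers and burnisher below 0.1 N).
It fails at once if the scraper, the loupe or the round box is disturbed (20, 30, 30 mm) (distance of scraper from where it was at the start of the episode above 0.02 m or distance of any of loupe, glass_box from where it was at the start of the episode above 0.03 m).
It also fails if it takes over 58 s, if anything falls off the work surface, if the arm or the gripper's body presses on something with over 40 N, if the wrist force passes 120 N, or if a joint passes its speed limit or range.

## Working session

There is one attempt and no reset: what is moved stays moved. The work goes in short steps, Python scripts to look and compute and a shell command to move; the robot and the scene stay as the last step left them, time stands still between calls to the robot, and variables do not carry over. Pictures are saved under pics/ and viewed, at most 10 in all, crops included, and the job is handed in when it is done.

```bash
mkdir -p pics
cat > h.py <<'E'
import numpy as np, cv2
from scipy.spatial.transform import Rotation as R
from rig import status, cams, workorder
def rot(p):
    o=np.array(p["orientation"],float)
    return R.from_rotvec(o).as_matrix() if o.shape==(3,) else (R.from_quat(o).as_matrix() if o.shape==(4,) else o)
def cloud(p,depth):
    v,u=np.mgrid[0:400,0:640].astype(float)
    K=np.array([[p["fx"],0,p["cx"]],[0,p["fy"],p["cy"]],[0,0,1]])
    n=cv2.undistortPoints(np.stack([u.ravel(),v.ravel()],1)[:,None],K,np.array([p["k1"],0,0,0]))[:,0].reshape(400,640,2)
    c=np.stack([n[...,0]*depth,-n[...,1]*depth,-depth],-1)
    return c@rot(p).T+np.array(p["position"])
E
python3 - <<'E'
from h import *
print(status.observe())
for n in ("top","side"):
    p=cams.camera_params(n);im,d=cams.get_image(n);print(n,p)
    cv2.imwrite(f"pics/{n}0.png",im); P=cloud(p,d)
    np.savez(f"{n}0.npz",im=im,d=d,P=P)
    for t in ("burnisher","scraper","rest","housing","loupe","glass_box"):
        r=cams.outline_of(n,t)
        for q in r[:2]:
            m=q["mask"]&(d>0)
            pts=P[m]
            print(t,round(q["score"],2),np.round(q["extent"]),m.sum(),np.round(np.median(pts,0)) if len(pts) else None, [np.round(x).tolist() for x in cv2.minAreaRect(pts[:,:2].astype(np.float32))[:2]]+[cv2.minAreaRect(pts[:,:2].astype(np.float32))[2]] if len(pts)>5 else None)
E
```

```text
{'time_s': 0.0, 'joint_positions': array([ 1.12041168e+00,  3.14033901e-01,  4.49722838e-02,  1.30358197e+00,
       -1.69652821e-05,  1.43121485e+00]), 'dq': array([ 2.69296736e-04, -3.83969620e-04, -7.48530034e-05,  1.43012014e-03,
        1.71471875e-03, -1.70503928e-03]), 'effort': array([ 2.39140652e-03, -4.80620706e+01,  2.98535442e+01,  1.91245554e-02,
       -1.77289462e-04,  5.67350156e-06]), 'position': array([175.63808883, 547.00670511, 241.38704485]), 'tool_rot': array([-4.86165015e-01, -3.10321900e+00,  2.78362349e-03]), 'ft_force': array([-0.24596814,  0.59054552, -0.58028868]), 'wrist_torque': array([ 0.00559389, -0.06448957,  0.0192079 ]), 'grip_force': 0.0, 'grip_width': 85.47433610841912}
top {'fx': 385.96657612095333, 'fy': 385.96657612095333, 'cx': 321.77568867539634, 'cy': 202.89191983789104, 'k1': -0.05959429847898212, 'position': array([463.38569344, -10.73118825, 759.97745859]), 'orientation': array([ 0.04058198, -0.0269786 , -1.58127821])}
burnisher 0.64 [205. 215.  36. 100.] 849 [487. 208.  48.] [[476.0, 221.0], [33.0, 195.0], 73.79517364501953]
scraper 0.61
[... 736 characters left out ...]
tion': array([ 0.94796403, -0.41082112, -0.73464217])}
burnisher 0.66 [235. 172.  78.  20.] 474 [484. 206.  46.] [[475.0, 230.0], [57.0, 191.0], 73.9961166381836]
scraper 0.81 [225. 157.  73.  28.] 532 [500. 290.  44.] [[527.0, 336.0], [148.0, 219.0], 68.46620178222656]
rest 0.96 [243. 171.  64.  46.] 1376 [493. 221.   7.] [[510.0, 260.0], [190.0, 144.0], 64.21929931640625]
housing 0.71 [388. 247. 127.  86.] 6543 [ 518. -193.   15.] [[542.0, -185.0], [202.0, 256.0], 14.515686988830566]
loupe 0.66 [355. 178.  15.  23.] 256 [649.   3.  28.] [[680.0, 25.0], [98.0, 34.0], 33.94523239135742]
glass_box 0.81 [274. 222.  27.  24.] 500 [413.  25.  19.] [[418.0, 44.0], [79.0, 53.0], 88.52963256835938]
```

```bash
python3 -c "
import cv2
a=cv2.imread('pics/top0.png')[110:290,100:500]
cv2.imwrite('pics/top0c.png',cv2.resize(a,None,fx=2,fy=2,interpolation=cv2.INTER_CUBIC))"
```

```text
(no output)
```

View pics/top0c.png

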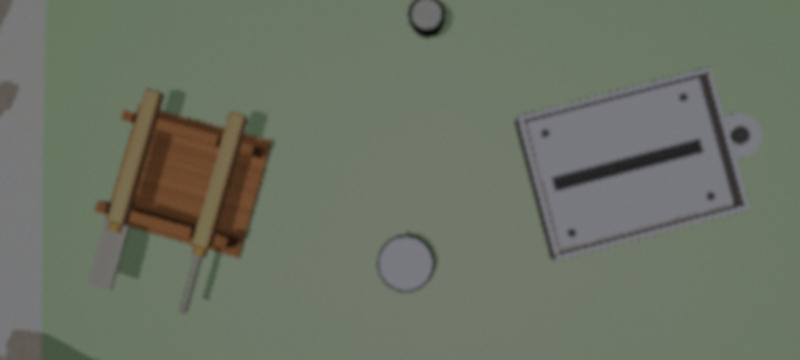

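The crop shows the rest on the left. The burnisher is in the right-hand slot, with its ball near full-image pixel (192,264). The scraper is on its left, and the housing is on the right with its ear at pixel (470,177). The seam runs from pixel (450,183) to (377,202). Next I'll fit the axes.

Run:
```python
from h import *
z=np.load("top0.npz");im,d,P=z["im"],z["d"],z["P"]
cams.get_image("top")
m=cams.outline_of("top","burnisher")[0]["mask"]&(d>0)
q=P[m]; h=q[(q[:,2]>44)&(q[:,2]<56)]
# handle: fit axis
vx,vy,x0,y0=cv2.fitLine(h[:,:2].astype(np.float32),cv2.DIST_HUBER,0,.01,.01).ravel()
if vx<0: vx,vy=-vx,-vy
t=(q[:,:2]-[x0,y0])@[vx,vy]; n=(q[:,:2]-[x0,y0])@[-vy,vx]
k=abs(n)<14
print("axis yaw",np.degrees(np.arctan2(vy,vx)),"c",x0,y0,"t pct",np.percentile(t[k],[0,1,5,95,99,100]),"zmed",np.median(h[:,2]))
for a in range(-120,100,10):
    s=k&(t>=a)&(t<a+10)
    if s.sum(): print(a,s.sum(),np.round([n[s].min(),np.median(n[s]),n[s].max(),np.median(q[s,2])],1))
# seam
hm=cams.outline_of("top","housing")[0]["mask"]
g=cv2.cvtColor(im,cv2.COLOR_BGR2GRAY)
box=np.zeros_like(hm); box[175:210,370:455]=1
dk=((g<75)&box).astype(np.uint8)
nn,l,st,_=cv2.connectedComponentsWithStats(dk); i=1+np.argmax(st[1:,4])
# intersect rays with floor z=14
p=cams.camera_params("top"); C=np.array(p["position"]); 
Q=cloud(p,np.full((400,640),500.)); r=Q-C; W=C+r*((14-C[2])/r[...,2])[...,None]
s=W[l==i]; print("seam",len(s),cv2.minAreaRect(s[:,:2].astype(np.float32)),"depth z around",np.median(P[185:195,400:405,2]))
# housing outer via wall top/any
b=(P[...,2]>30)&(P[...,2]<46)&(P[...,0]>400)&(P[...,0]<640)&(P[...,1]<-60)&(P[...,1]>-340)
print("walls",b.sum(),cv2.minAreaRect(P[b][:,:2].astype(np.float32)))
```

```text
axis yaw -16.634989 c 488.51175 208.67584 t pct [-110.2923749  -105.3318113   -88.30273529   70.54580821   76.11460798
   78.52112499] zmed 48.555522590707824
-120 2 [-1.4 -0.7 -0.  44. ]
-110 16 [-2.2 -0.3  1.8 43.2]
-100 17 [-3.  -0.4  2.2 43.8]
-90 20 [-2.7  0.4  3.6 43.4]
-80 22 [-2.4  0.5  4.  44.3]
-70 21 [-3.4  0.2  9.3 44.4]
-60 30 [-5.5 -1.1  5.  47.3]
-50 46 [-7.2 -0.7  7.  48.2]
-40 51 [-7.6 -2.   7.  48.5]
-30 53 [-7.4 -1.7  7.6 48.7]
-20 54 [-7.7 -1.   8.7 48.5]
-10 54 [-7.1 -0.6  8.7 48.8]
0 49 [-7.1 -0.4  8.3 48.8]
10 46 [-6.9 -0.8  7.3 48.6]
20 47 [-6.5 -0.2  8.4 49.2]
30 51 [-7.   0.   9.6 48.6]
40 49 [-6.8  0.1  9.7 48.8]
50 51 [-7.2 -0.5  7.7 48.6]
60 51 [-7.  -0.2  8.2 48.1]
70 42 [-7.1 -1.2  7.5 48.4]
seam 461 ((514.7503051757812, -182.62538146972656), (11.824686050415039, 147.45611572265625), 14.091754913330078) depth z around 12.414391053860243
walls 1117 ((515.3446044921875, -182.46217346191406), (140.64089965820312, 190.5980987548828), 13.975253105163574)
```

```bash
cat >> h.py <<'E'
def frame(az,tilt):
    """tool frame: tool x at azimuth az deg horizontally, then ball-down tilt (deg)"""
    a=np.radians(az); x=np.array([np.cos(a),np.sin(a),0]); z=np.array([0,0,-1.]); y=np.cross(z,x)
    return np.stack([x,y,z],1)@R.from_euler('y',-tilt,degrees=True).as_matrix()
def delta(pos,M):
    s=status.observe(); T=R.from_rotvec(s["tool_rot"]).as_matrix()
    return np.round(T.T@(np.array(pos)-s["position"]),1),np.round(R.from_matrix(T.T@M).as_rotvec(),4)
E
python3 -c "
from h import *
for z in (110,34): print(delta([490.4,208.1,z],frame(163.4,0)))"
```

```text
(array([-403.2, -227. ,  132.4]), array([ 0.0002,  0.    , -0.0211]))
(array([-403.2, -227. ,  208.4]), array([ 0.0002,  0.    , -0.0211]))
```

```bash
python3 -m jog '-40 -23 13 0 0 0; -80 -46 26 0 0 0; -120 -69 39 0 0 0; -160 -92 52 0 0 0; -200 -115 65 0 0 0; -240 -138 78 0 0 -.02; -280 -161 92 0 0 -.02; -320 -184 105 0 0 -.02; -360 -205 118 0 0 -.02; -403 -227 132 0 0 -.02' 1 100 && python3 -m jog '0 0 0 0 0 0; 0 0 0 0 0 0; 0 0 0 0 0 0'
python3 - <<'E'
from h import *
print(delta([490.4,208.1,34],frame(163.4,0)))
p=cams.camera_params("wrist");im,d=cams.get_image("wrist");cv2.imwrite("pics/w1.png",im)
P=cloud(p,d);r=cams.outline_of("wrist","burnisher")
for q in r[:1]:
    m=q["mask"]&(d>0);X=P[m]
    h=X[(X[:,2]>46)&(X[:,2]<54)]
    print(q["score"],q["extent"],len(h),cv2.minAreaRect(h[:,:2].astype(np.float32)),np.median(h,0))
E
```

```text
time_s: 1.85
position: [491.1, 206.9, 110.3]
tool_rot: [0.455, 3.108, 0.001]
ft_force: [0.5, 0.6, 1.0]
grip_width: 85.3
grip_force: 0.0
time_s: 2.15
position: [489.3, 208.9, 110.6]
tool_rot: [-0.454, -3.108, -0.0]
ft_force: [-0.5, -0.3, -0.1]
grip_width: 85.4
grip_force: 0.0
(array([-1.4, -0.4, 76.6]), array([ 0.0002, -0.0006, -0.0005]))
0.89 [322.6, 178.9, 27.9, 265.1] 3718 ((474.15643310546875, 213.10581970214844), (15.895553588867188, 190.74815368652344), 74.038330078125) [491.6175685  208.13167967  49.20050954]
```

View pics/w1.png

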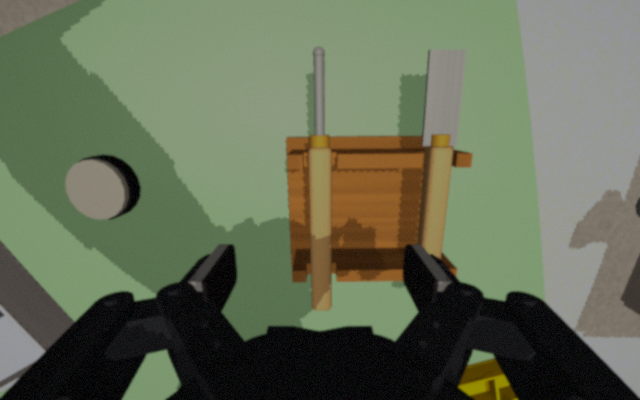

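The wrist view has the burnisher centred at column 320, between the fingers, with its ball at (318,50). The scraper is to the right at column 437 and should clear the right finger by about 19 mm. I'll go down and grip.

```bash
python3 -m jog '-1 0 20 0 0 0; -1.5 -.4 40 0 0 0; -1.5 -.4 55 0 0 0; -1.5 -.4 65 0 0 0; -1.5 -.4 72 0 0 0; -1.5 -.4 76 0 0 0; -1.5 -.4 76 0 0 0; -1.5 -.4 76 0 0 0' 1 100 && python3 -m jog '0 0 0 0 0 0; 0 0 0 0 0 0; 0 0 0 0 0 0; 0 0 0 0 0 0; 0 0 0 0 0 0; 0 0 0 0 0 0; 0 0 0 0 0 0; 0 0 0 0 0 0' 0 100; python3 -c "
from h import *
print(status.observe()['position'])"
```

```text
time_s: 3.05
position: [491.7, 207.7, 34.9]
tool_rot: [0.455, 3.108, 0.001]
ft_force: [-0.2, 0.4, 0.2]
grip_width: 85.3
grip_force: 0.0
time_s: 3.85
position: [491.5, 207.6, 34.7]
tool_rot: [0.455, 3.108, 0.001]
ft_force: [-2.3, 0.0, 4.8]
grip_width: 14.6
grip_force: 97.9
[491.54186242 207.59356337  34.74229179]
```

```bash
cat >> h.py <<'E'
OFF=np.array([115.,0,-7.3]); HC=np.array([515.,-182.5,0]); HY=14.0
def seam(x,y,z):
    return HC+R.from_euler('z',HY,degrees=True).apply([x,y,z])
def ballgoal(ball,M): return delta(np.array(ball)-M@OFF,M)
E
python3 -m jog '0 0 -10 0 0 0; 0 0 -30 0 0 0; 0 0 -60 0 0 0; 0 0 -90 0 0 0; 0 0 -120 0 0 0; 0 0 -130 0 0 0'
python3 - <<'E'
from h import *
M=frame(194,40)
print(ballgoal(seam(0,-69,70),M), np.array(seam(0,-69,70))-M@OFF)
p=cams.camera_params("side");im,d=cams.get_image("side");cv2.imwrite("pics/s1.png",im[60:300,120:520])
r=cams.outline_of("side","burnisher");P=cloud(p,d)
s=status.observe();T=R.from_rotvec(s["tool_rot"])
if r:
    X=P[r[0]["mask"]&(d>0)]; L=T.inv().apply(X-s["position"]); print(r[0]["score"],np.percentile(L,[0,2,5,50,95,98,100],axis=0).round(1))
E
```

```text
time_s: 4.45
position: [492.7, 207.9, 167.8]
tool_rot: [0.454, 3.104, 0.003]
ft_force: [0.5, -0.0, -0.8]
grip_width: 13.9
grip_force: 97.5
(array([-248.1, -379.8,   29.5]), array([-0.1853, -0.6765, -0.5133])) [ 621.72388718 -227.00308678  138.32845068]
0.85 [[-75.  -12.1 -19.2]
 [-70.8 -10.4 -18.2]
 [-66.8  -9.5 -17.8]
 [ 19.9  -5.7 -11.9]
 [102.3   2.5  -4.3]
 [112.    4.7  -2.6]
 [117.1   7.4  -1.6]]
```

View pics/s1.png

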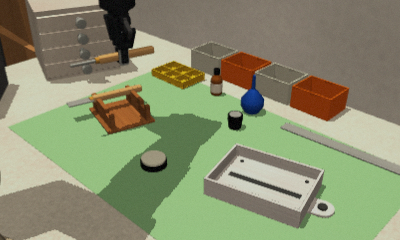

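The burnisher hangs level in the gripper at crop pixel (110,55), and the ball is about 114 mm along tool x as expected. I'll carry it over the ear end of the seam, tilting it on the way.

```bash
python3 -m jog '-15 -23 2 -.01 -.04 -.03; -40 -61 4 -.03 -.11 -.08; -70 -107 8 -.05 -.19 -.14; -100 -153 12 -.07 -.27 -.2; -130 -199 15 -.1 -.35 -.27; -160 -245 19 -.12 -.44 -.33; -190 -291 22 -.14 -.52 -.39; -215 -329 25 -.16 -.59 -.445; -238 -364 28 -.178 -.65 -.493; -248 -380 29.5 -.185 -.6765 -.513' && python3 -m jog '0 0 0 0 0 0; 0 0 0 0 0 0; 0 0 0 0 0 0'
python3 - <<'E'
from h import *
M=frame(194,40)
print(ballgoal(seam(0,-69,40),M),ballgoal(seam(0,-69,20),M))
s=status.observe();T=R.from_rotvec(s["tool_rot"]);print("ball pred",T.apply(OFF)+s["position"],"ft",s["ft_force"], s["joint_positions"].round(2))
p=cams.camera_params("top");im,d=cams.get_image("top");P=cloud(p,d)
r=cams.outline_of("top","burnisher")
if r:
    X=P[r[0]["mask"]&(d>0)]; L=T.inv().apply(X-s["position"]); print(r[0]["score"],np.percentile(L,[0,2,5,50,95,98,100],axis=0).round(1)); e=np.argsort(L[:,0])[-15:];print(X[e].mean(0),L[e].mean(0))
a=im[110:290,330:530];cv2.imwrite("pics/t2.png",cv2.resize(a,None,fx=3,fy=3,interpolation=cv2.INTER_CUBIC))
E
```

```text
time_s: 5.55
position: [618.4, -230.8, 131.9]
tool_rot: [-0.295, 2.434, 0.108]
ft_force: [0.4, 0.5, -0.7]
grip_width: 14.3
grip_force: 97.7
time_s: 5.85
position: [618.8, -225.8, 133.2]
tool_rot: [-0.298, 2.435, 0.111]
ft_force: [0.2, 0.4, -0.5]
grip_width: 14.3
grip_force: 97.8
(array([13.9, -1.9, 20.8]), array([ 0.0022, -0.0069, -0.0015])) (array([26.6, -2. , 36.2]), array([ 0.0022, -0.0069, -0.0015]))
ball pred [ 528.26789072 -248.22517569   65.51086296] ft [ 0.1980121   0.41091137 -0.4791448 ] [-0.71  0.24 -0.55  0.33  0.55 -0.82]
0.82 [[-76.4 -87.1 -35.5]
 [-75.6 -53.6 -16.2]
 [-74.5 -22.5 -15.7]
 [-30.9   2.4 -12.9]
 [109.9   8.7  45.9]
 [131.1   9.  143.3]
 [144.6  10.6 156.3]]
[ 544.95323652 -263.49832609   15.42506134] [137.27277188 -18.9932901   39.21275068]
```

View pics/t2.png

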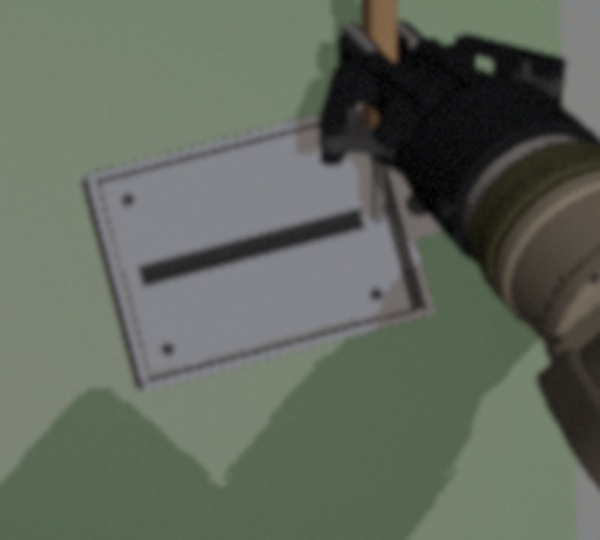

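The arm hides the ball in this top view. The seam's ear end is visible at crop (360,218). I'll go lower and look through the side and wrist cameras.

```bash
python3 -m jog '5 -.7 7 0 0 0; 10 -1.4 14 0 -.003 0; 14 -1.9 21 .002 -.007 0; 14 -1.9 21 .002 -.007 0; 14 -1.9 21 .002 -.007 0; 14 -1.9 21 .002 -.007 0'
python3 - <<'E'
from h import *
M=frame(194,40)
print(ballgoal(seam(0,-69,13.3),M),seam(0,-69,13.3))
s=status.observe();T=R.from_rotvec(s["tool_rot"]);b=T.apply(OFF)+s["position"];print("ball pred",b)
out=[]
for n in("side","wrist"):
    p=cams.camera_params(n);im,d=cams.get_image(n);P=cloud(p,d)
    c=rot(p).T@(b-np.array(p["position"]));c[1]*=-1;c[2]*=-1
    K=np.array([[p["fx"],0,p["cx"]],[0,p["fy"],p["cy"]],[0,0,1.]])
    px=cv2.projectPoints(c[None],np.zeros(3),np.zeros(3),K,np.array([p["k1"],0,0,0]))[0].ravel();print(n,px)
    r=cams.outline_of(n,"burnisher")
    if r:
        X=P[r[0]["mask"]&(d>0)];L=T.inv().apply(X-s["position"]);k=(abs(L[:,1])<15)&(L[:,2]<8)&(L[:,2]>-25)&(L[:,0]<130);L=L[k];print(r[0]["score"],k.sum(),[(a,L[(L[:,0]>a)&(L[:,0]<=a+15)].mean(0).round(1).tolist()) for a in(60,75,90,105)],L[:,0].max())
    u,v=(np.clip(px,[100,75],[540,325])).astype(int)
    cv2.drawMarker(im,tuple(int(round(x)) for x in px),(0,0,255),cv2.MARKER_CROSS,8,1)
    out.append(cv2.resize(im[v-75:v+75,u-100:u+100],(400,300),interpolation=cv2.INTER_CUBIC))
cv2.imwrite("pics/sw3.png",np.hstack(out))
E
```

```text
time_s: 6.55
position: [623.1, -229.0, 109.9]
tool_rot: [-0.297, 2.426, 0.106]
ft_force: [-0.3, -0.5, -1.0]
grip_width: 14.3
grip_force: 97.8
(array([18.9,  2.3, 21.1]), array([-0.0026,  0.0024, -0.0001])) [ 531.6926108  -249.45040511   13.3       ]
ball pred [ 533.23479229 -251.35637038   41.35337264]
side [420.8280006  244.14849005]
0.58 380 [(60, [66.0, -0.4, -11.0]), (75, [82.4, -0.1, -10.4]), (90, [97.2, 0.1, -10.6]), (105, [109.8, 0.2, -11.5])] 114.5529533106266
wrist [322.68484914  -3.45219536]
0.57 8656 [(60, [66.9, -1.5, -10.0]), (75, [82.8, -1.4, -9.6]), (90, [97.5, -1.7, -9.6]), (105, [109.1, -1.8, -9.6])] 114.17966908883182
```

View pics/sw3.png

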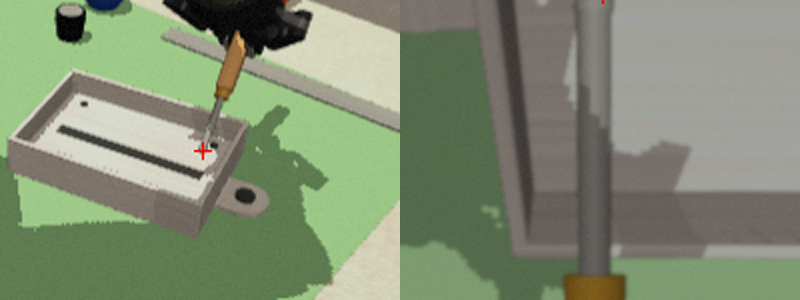

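The red cross sits on the predicted ball at the end of the shank in both views, just beyond the seam's ear end. I'll cross-check the seam pose with the side camera.

Run:
```python
from h import *
z=np.load("side0.npz");im,d,P=z["im"],z["d"],z["P"]
p=cams.camera_params("side");C=np.array(p["position"])
Q=cloud(p,np.full((400,640),500.)); r=Q-C; W=C+r*((14-C[2])/r[...,2])[...,None]
g=cv2.cvtColor(im,cv2.COLOR_BGR2GRAY)
L=R.from_euler('z',-HY,degrees=True).apply((W-HC).reshape(-1,3)).reshape(W.shape)
box=(abs(L[...,0])<25)&(abs(L[...,1])<85)
dk=((g<90)&box).astype(np.uint8)
n,l,st,_=cv2.connectedComponentsWithStats(dk);i=1+np.argmax(st[1:,4])
s=W[l==i];print(len(s),cv2.minAreaRect(s[:,:2].astype(np.float32)),s.mean(0),"floor z",np.median(P[box&(g>110),2]))
```

```text
262 ((514.549072265625, -182.57095336914062), (10.306303024291992, 147.88490295410156), 14.037925720214844) [ 515.36220463 -184.68379976   14.        ] floor z 14.433125268913159
```

Both cameras agree on the seam to within 0.5 mm. I'll lower the ball to just above the seat.

```bash
python3 -m jog '3 .6 4 0 0 0; 7 1 8 0 0 0; 11 1.5 12.5 0 0 0; 14 2 16 0 0 0; 16 2.3 18 -.0026 .0024 0; 17 2.3 18.8 -.0026 .0024 0; 17 2.3 18.8 -.0026 .0024 0; 17 2.3 18.8 -.0026 .0024 0; 17 2.3 18.8 -.0026 .0024 0'
python3 - <<'E'
from h import *
for i in range(2):
    s=status.observe();T=R.from_rotvec(s["tool_rot"]);b=T.apply(OFF)+s["position"]
    print(R.from_euler('z',-HY,degrees=True).apply(b-HC),s["ft_force"])
print(ballgoal(seam(0,-69,13.3),frame(194,40)))
E
```

```text
time_s: 7.65
position: [621.7, -227.1, 84.8]
tool_rot: [-0.298, 2.428, 0.108]
ft_force: [0.3, -0.4, -0.5]
grip_width: 14.6
grip_force: 97.8
[ 2.12588133e-02 -6.90746153e+01  1.64261222e+01] [ 0.30090929 -0.35595089 -0.45147855]
[ 2.12588133e-02 -6.90746153e+01  1.64261222e+01] [ 0.30090929 -0.35595089 -0.45147855]
(array([2. , 0.1, 2.4]), array([-0.0003,  0.0002,  0.0001]))
```

```bash
python3 -m jog '.65 0 .75 0 0 0; 1.3 0 1.5 0 0 0; 2 0 2.3 0 0 0; 2.3 0 2.7 0 0 0; 2.3 0 2.7 0 0 0; 2.3 0 2.7 0 0 0'; python3 -m jog '.3 0 .4 0 0 0; .6 0 .8 0 0 0; .6 0 .8 0 0 0; .6 0 .8 0 0 0'
```

```text
time_s: 8.25
position: [621.5, -226.9, 80.9]
tool_rot: [-0.298, 2.429, 0.109]
ft_force: [-0.9, -0.0, 0.5]
grip_width: 14.6
grip_force: 97.9
time_s: 8.65
position: [621.7, -227.0, 80.1]
tool_rot: [-0.298, 2.428, 0.108]
ft_force: [-0.1, 0.3, 1.7]
grip_width: 14.2
grip_force: 98.1
```

```bash
python3 -m jog '.3 0 .4 0 0 0; .6 0 .8 0 0 0; .6 0 .8 0 0 0; .6 0 .8 0 0 0'
python3 - <<'E'
from h import *
s=status.observe();T=R.from_rotvec(s["tool_rot"]);b=T.apply(OFF)+s["position"]
print(R.from_euler('z',-HY,degrees=True).apply(b-HC),s["ft_force"],s["wrist_torque"])
p=cams.camera_params("side");im,d=cams.get_image("side")
cv2.imwrite("pics/s4.png",cv2.resize(im[190:290,360:480],None,fx=5,fy=5,interpolation=cv2.INTER_CUBIC))
E
```

```text
time_s: 9.05
position: [621.9, -227.1, 79.2]
tool_rot: [-0.298, 2.428, 0.108]
ft_force: [-1.0, 0.1, 4.0]
grip_width: 14.2
grip_force: 98.4
[  0.1228941  -69.17965817  10.86967932] [-1.03355134  0.05060528  4.0169202 ] [-0.26115419  0.66240672 -0.02538784]
```

View pics/s4.png

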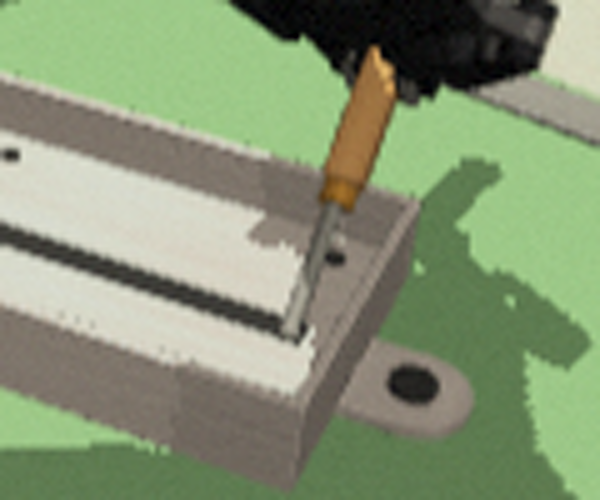

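The ball sits in the seam's ear end at crop (292,328), with about 4 N of contact. I'll drag it along tool +y at about 30 mm/s.

```bash
python3 -m jog '0 1 0 0 0 0; 0 3 0 0 0 0; 0 6 0 0 0 0; 0 9 0 0 0 0; 0 12 0 0 0 0; 0 15 0 0 0 0; 0 18 0 0 0 0; 0 21 0 0 0 0; 0 24 0 0 0 0; 0 27 0 0 0 0'
python3 - <<'E'
from h import *
s=status.observe();T=R.from_rotvec(s["tool_rot"]);b=T.apply(OFF)+s["position"]
print(R.from_euler('z',-HY,degrees=True).apply(b-HC),s["ft_force"])
E
```

```text
time_s: 10.1
position: [615.1, -200.4, 78.9]
tool_rot: [-0.298, 2.428, 0.109]
ft_force: [-1.1, -4.8, 4.0]
grip_width: 14.1
grip_force: 98.5
[-3.87822358e-02 -4.16148129e+01  1.06311286e+01] [-1.08972466 -4.81503969  4.04459793]
```

```bash
python3 -m jog '0 3 0 0 0 0; 0 6 0 0 0 0; 0 9 0 0 0 0; 0 12 0 0 0 0; 0 15 0 0 0 0; 0 18 0 0 0 0; 0 21 0 0 0 0; 0 24 0 0 0 0; 0 27 0 0 0 0; 0 30 0 0 0 0'
python3 - <<'E'
from h import *
s=status.observe();T=R.from_rotvec(s["tool_rot"]);b=T.apply(OFF)+s["position"]
print(R.from_euler('z',-HY,degrees=True).apply(b-HC),s["ft_force"])
p=cams.camera_params("side");im,d=cams.get_image("side")
cv2.imwrite("pics/s5.png",cv2.resize(im[180:290,340:480],None,fx=5,fy=5,interpolation=cv2.INTER_CUBIC))
E
```

```text
time_s: 11.1
position: [607.8, -171.3, 78.9]
tool_rot: [-0.298, 2.428, 0.109]
ft_force: [-2.2, -3.9, 2.8]
grip_width: 14.3
grip_force: 98.5
[ -0.0597691  -11.58883987  10.60845607] [-2.21377668 -3.9288554   2.84186068]
```

View pics/s5.png

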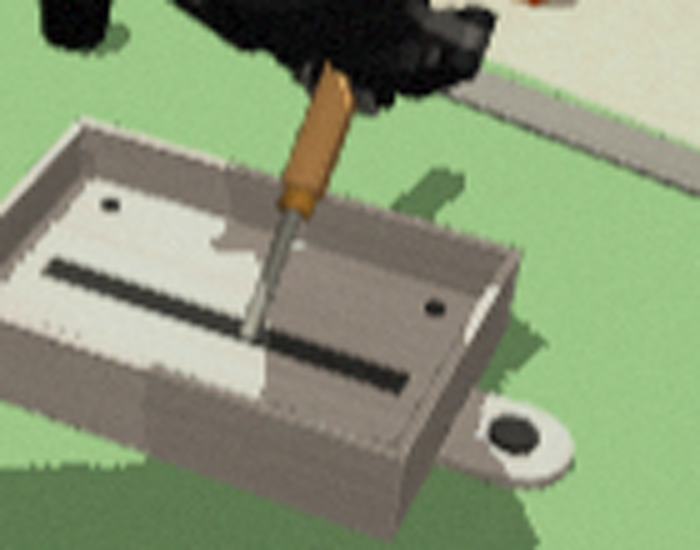

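The ball is riding in the seam at crop (253,335), about midway. I'll continue with slightly more press.

```bash
python3 -m jog '0 3 0 0 0 0; .1 6 .1 0 0 0; .2 9 .2 0 0 0; .2 12 .3 0 0 0; .2 15 .3 0 0 0; .2 18 .3 0 0 0; .2 21 .3 0 0 0; .2 24 .3 0 0 0; .2 27 .3 0 0 0; .2 30 .3 0 0 0' && python3 -m jog '0 3 0 0 0 0; 0 6 0 0 0 0; 0 9 0 0 0 0; 0 12 0 0 0 0; 0 15 0 0 0 0; 0 18 0 0 0 0; 0 21 0 0 0 0; 0 24 0 0 0 0; 0 27 0 0 0 0; 0 30 0 0 0 0';  python3 - <<'E'
from h import *
s=status.observe();T=R.from_rotvec(s["tool_rot"]);b=T.apply(OFF)+s["position"]
print(R.from_euler('z',-HY,degrees=True).apply(b-HC),s["ft_force"])
E
```

```text
time_s: 12.15
position: [600.6, -142.2, 78.6]
tool_rot: [-0.298, 2.428, 0.109]
ft_force: [-0.6, -5.8, 5.1]
grip_width: 14.5
grip_force: 98.7
time_s: 13.15
position: [593.3, -113.1, 78.6]
tool_rot: [-0.298, 2.428, 0.109]
ft_force: [-0.2, -4.8, 5.2]
grip_width: 14.5
grip_force: 98.7
[-1.82264068e-02  4.84292298e+01  1.02604374e+01] [-0.23708502 -4.80581284  5.2218021 ]
```

```bash
python3 -m jog '0 3 0 0 0 0; 0 6 0 0 0 0; 0 9 0 0 0 0; 0 12 0 0 0 0; 0 14 0 0 0 0; 0 16 0 0 0 0; 0 18 0 0 0 0; 0 19.5 0 0 0 0; 0 19.5 0 0 0 0; 0 19.5 0 0 0 0';  python3 - <<'E'
from h import *
s=status.observe();T=R.from_rotvec(s["tool_rot"]);b=T.apply(OFF)+s["position"]
print(R.from_euler('z',-HY,degrees=True).apply(b-HC),s["ft_force"])
p=cams.camera_params("side");im,d=cams.get_image("side")
cv2.imwrite("pics/s6.png",cv2.resize(im[170:280,310:450],None,fx=4,fy=4,interpolation=cv2.INTER_CUBIC))
E
```

```text
time_s: 14.15
position: [588.5, -93.7, 78.5]
tool_rot: [-0.298, 2.428, 0.111]
ft_force: [-0.9, -4.1, 6.8]
grip_width: 14.1
grip_force: 98.7
[-1.80209707e-02  6.84142785e+01  1.01666429e+01] [-0.91032181 -4.13240124  6.75035684]
```

View pics/s6.png

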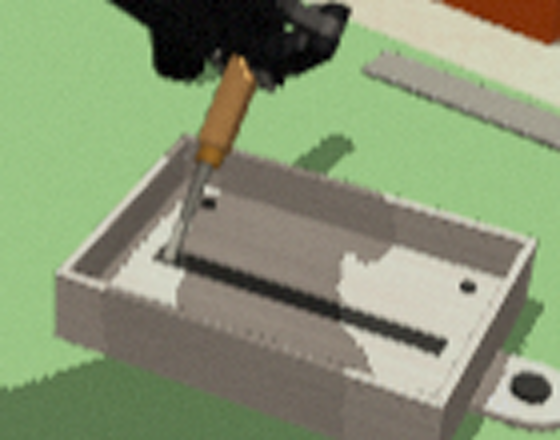

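The ball has reached the far end, at crop (172,258), still in the seam. I'll lift straight up.

```bash
python3 -m jog '-2 0 -2.3 0 0 0; -6 0 -7.5 0 0 0; -16 0 -19 0 0 0; -29 0 -34 0 0 0; -45 0 -54 0 0 0; -58 0 -69 0 0 0; -58 0 -69 0 0 0; -58 0 -69 0 0 0; -58 0 -69 0 0 0'
python3 - <<'E'
from h import *
print(delta([491.5,207.6,140],frame(163.3,0)))
p=cams.camera_params("side");im,d=cams.get_image("side");P=cloud(p,d)
s=status.observe();T=R.from_rotvec(s["tool_rot"])
r=cams.outline_of("side","burnisher");X=P[r[0]["mask"]&(d>0)];L=T.inv().apply(X-s["position"])
k=(abs(L[:,1])<20)&(abs(L[:,2]+8)<25)&(L[:,0]<130)
L=L[k];print(k.sum(),[(a,L[(L[:,0]>a)&(L[:,0]<=a+20)].mean(0).round(1).tolist()) for a in(-80,-50,20,35,60,80,100)],L[:,0].max(),L[:,0].min())
E
```

```text
time_s: 15.1
position: [587.4, -93.4, 166.7]
tool_rot: [-0.297, 2.431, 0.112]
ft_force: [0.0, 0.1, -1.6]
grip_width: 14.5
grip_force: 97.8
(array([ 33.2, 315.2,   8.3]), array([0.1891, 0.6776, 0.5129]))
448 [(-80, [-67.6, -1.9, -14.0]), (-50, [nan, nan, nan]), (20, [29.8, -1.7, -14.3]), (35, [45.3, -1.7, -13.8]), (60, [68.6, -0.7, -10.8]), (80, [90.2, -0.5, -10.4]), (100, [109.2, -0.7, -10.5])] 118.18257308274595 -75.21470792832369<stdin>:7: RuntimeWarning: Mean of empty slice.
  ret = um.true_divide(
```

The tool has not slipped in the grip. I'll travel back above the slot.

```bash
python3 -m jog '1 13 0 .01 .04 .03; 4 40 1 .03 .1 .07; 8 75 2 .05 .17 .13; 12 112 3 .07 .25 .19; 16 150 4 .09 .33 .25; 20 190 5 .11 .41 .31; 24 228 6 .137 .49 .37; 28 265 7 .16 .57 .43; 31 296 8 .18 .64 .485; 33.2 315 8.3 .189 .6776 .513' && python3 -m jog '0 0 0 0 0 0; 0 0 0 0 0 0; 0 0 0 0 0 0; 0 0 0 0 0 0'; python3 -c "
from h import *
print(delta([491.5,207.6,34.9],R.from_rotvec([.455,3.108,.001]).as_matrix()))"
```

```text
time_s: 16.2
position: [492.5, 208.8, 139.7]
tool_rot: [-0.456, -3.107, 0.003]
ft_force: [0.2, 0.2, -1.1]
grip_width: 14.4
grip_force: 97.8
time_s: 16.6
position: [493.0, 205.4, 141.1]
tool_rot: [0.458, 3.104, -0.002]
ft_force: [0.3, -0.7, -0.4]
grip_width: 14.4
grip_force: 97.8
(array([  2.5,   1.8, 106.2]), array([-0.0017,  0.0036, -0.0022]))
```

```bash
python3 -m jog '1 1 15 0 0 0; 2 1.5 40 0 0 0; 2.5 1.8 65 -.0017 .0036 -.0022; 2.5 1.8 82 -.0017 .0036 -.0022; 2.5 1.8 90 -.0017 .0036 -.0022; 2.5 1.8 90 -.0017 .0036 -.0022; 2.5 1.8 90 -.0017 .0036 -.0022; 2.5 1.8 90 -.0017 .0036 -.0022; 2.5 1.8 90 -.0017 .0036 -.0022'; python3 -c "
from h import *
print(delta([491.5,207.6,34.9],R.from_rotvec([.455,3.108,.001]).as_matrix()))"
```

```text
time_s: 17.5
position: [492.3, 208.8, 52.1]
tool_rot: [0.453, 3.107, 0.002]
ft_force: [-0.4, 0.1, -1.3]
grip_width: 14.3
grip_force: 97.8
(array([ 0.5, -1.4, 17.2]), array([0.0011, 0.0014, 0.0012]))
```

```bash
python3 -m jog '.5 -1 4 0 0 0; .5 -1.4 8 0 0 0; .5 -1.4 12 0 0 0; .5 -1.4 14.5 0 0 0; .5 -1.4 16 0 0 0; .5 -1.4 16.6 0 0 0; .5 -1.4 16.6 0 0 0; .5 -1.4 16.6 0 0 0'
```

```text
time_s: 18.3
position: [490.2, 207.4, 34.7]
tool_rot: [-0.453, -3.108, -0.001]
ft_force: [-1.8, -0.9, 5.4]
grip_width: 14.5
grip_force: 98.8
```

It is seated in the rest, with 5 N on the wrist. I'll release, then retreat upward.

```bash
python3 -m jog '0 0 0 0 0 0; 0 0 0 0 0 0; 0 0 0 0 0 0; 0 0 0 0 0 0; 0 0 0 0 0 0; 0 0 0 0 0 0; 0 0 0 0 0 0; 0 0 0 0 0 0' 1 && python3 -m jog '0 0 -8 0 0 0; 0 0 -25 0 0 0; 0 0 -50 0 0 0; 0 0 -80 0 0 0; 0 0 -110 0 0 0; 0 0 -120 0 0 0; 0 0 -120 0 0 0; 0 0 -120 0 0 0'
python3 - <<'E'
from h import *
for n in("side","wrist"):
    p=cams.camera_params(n);im,d=cams.get_image(n);P=cloud(p,d)
    r=cams.outline_of(n,"burnisher");X=P[r[0]["mask"]&(d>0)];h=X[(X[:,2]>40)&(X[:,2]<56)]
    print(n,cv2.minAreaRect(h[:,:2].astype(np.float32)),np.median(h,0))
cv2.imwrite("pics/w7.png",im)
E
```

```text
time_s: 19.1
position: [490.6, 207.5, 34.4]
tool_rot: [0.453, 3.109, 0.001]
ft_force: [0.6, -0.0, -0.5]
grip_width: 85.6
grip_force: 0.0
time_s: 19.9
position: [490.1, 207.3, 153.7]
tool_rot: [-0.453, -3.108, -0.001]
ft_force: [-0.1, 0.5, -0.4]
grip_width: 85.5
grip_force: 0.0
side ((471.9065856933594, 217.13363647460938), (32.917030334472656, 188.7852783203125), 69.7950210571289) [479.09275771 204.69410067  47.5181623 ]
wrist ((471.23590087890625, 212.0841522216797), (15.986221313476562, 192.3699493408203), 73.95079803466797) [476.2079763 210.8683477  48.9002063]
```

View pics/w7.png

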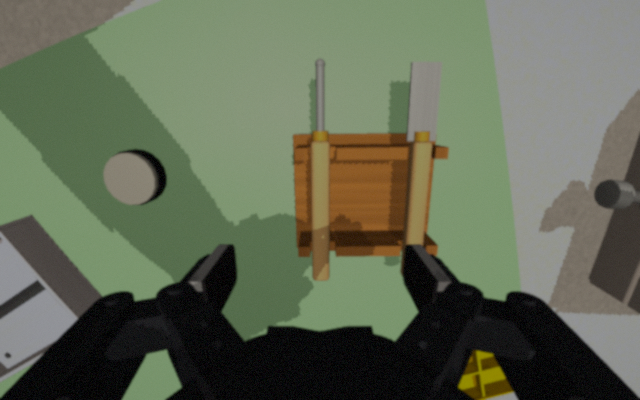

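The burnisher lies in its slot along column 320, ball at (320,62) pointing as before. The wrist camera's fit is within about 3 mm of the one before the grasp. The scraper and the round box show no visible shift, so I'm handing the job in.

```bash
python3 -c "
from rig import workorder
print(workorder.close_job())"
```

```text
the job is handed in; nothing more can be done
None
```

I ran the ball along the whole seam from the ear end at about 30 mm/s and 2–7 N, laid the burnisher back in its slot within about 3 mm, and handed the job in at about 20 s; no verdict came back.

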